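Clip the temperature logger on the bottle carrier and hold the carrier up level

ROBOT

A 7-joint arm with a two-finger parallel gripper is mounted at the origin on a cart in front of the work surface, level with it; the furniture and walls round the work are solid. World frame = base frame: x ahead of the robot, y to its left, z up, the work surface at z = 0. Lengths are in m, angles in degrees, forces in N, time in s.
With the tool pointing down it reaches from about 0.425 to 0.875 m from the base axis. Payload 4.7 kg.
Tool frame: the origin (TCP) lies between the finger pads; the fingertips stand 22 mm ahead of it and the grasp point (between the pads) lies 3 mm ahead of it (env.tip_reach is the distance from the TCP to the fingertips, in m); z points along the fingers, y is the line along which they close (so a half turn about z gives the same grasp; the last joint's range is limited). The gripper opens to 87 mm and grips with 3 to 60 N. Pads are 19 mm wide; open, the fingers measure 117 mm over their backs; the gripper's body (75 mm by 190 mm) begins 51 mm behind the grasp point.
Start: joints at [-65.369, 18.392, -4.016, 83.108, 1.295, 78.541, -3.26], TCP at [0.263, 0.595, 0.216] pointing down, gripper open.
Joint ranges: [-163.93, 163.93], [-17.29, 119.83], [-79.2, 71.16], [3.27, 140.29], [-89.18, 269.18], [5.43, 117.66], [-154.24, 154.24]. Speed limits (degrees/s): [147.25, 147.25, 180, 180, 180, 180, 180].

INTERFACE

Orientations are given as [roll, pitch, yaw] about the fixed x, y, z axes, in that order (R = Rz(yaw) Ry(pitch) Rx(roll)).
In Python, from cell import env gives the robot as it stands.
- The arm moves only by the shell command python3 -m creep 'ROWS' [FORCE]. ROWS is JSON, one flat list of numbers, 7 for each row, row after row: the finger opening in mm, from 0 to 87, then the shift along the tool's x, y, z in units of 30 mm (1.0 is 30 mm), then the turn, a rotation vector about the tool's x, y, z in units of 6 degrees (1.0 is 6 degrees). A call has 1 to 12 rows; each row is the pose to reach, as a shift and turn from the pose commanded when the call began, along the tool's axes at that moment; what a row does not reach only later rows make up. A row lasts 1/10 s, in which the tool goes at most 50 mm and 8.59 degrees, less where a joint would pass 70% of its speed; a pose out of reach is approached as far as the arm can. A call with a gripper value outside its range is refused whole. The fingers move at their own pace and stop on an object; FORCE is the grip in N (left out, the last holds). Time passes only in rows, so rows that repeat a pose let the fingers close. It gives the time, the measured TCP pose, the force, the opening and the grip force at its end, in the units of the state.
- env.get_obs(): the state, without advancing time (a new reading comes with each control period).
- env.read_camera(name): name is "scene" or "side" or "wrist"; returns a dict with "color" (384x512x3 uint8, red, green, blue), "depth" (384x512 float32, m along the optical axis (not along the pixel's ray), 0 where there is no reading), "fovy" (degrees; the focal length in pixels is half the picture's height over the tangent of half this angle, whatever the lens; pixels are square), "cx", "cy" (the principal point, pixels), "R" (3x3) and "t" (3): a world point X has camera coordinates R X + t. Camera axes: x right, y down, z forward; pixel columns grow to the right and rows downward; lengths in m; the calibration is good to about 2 mm. A picture is of the moment at which its call begins.
- env.sign_off(): hands the job in; it is judged then, once.
The state is a dict: "time_s": time; "qpos": joint angles; "joint_velocities": joint speeds; "effort": joint torques, N m; "tool_pos": TCP position; "tool_rot": TCP orientation; "force": force on the tool from outside, world axes, zero at the start; "wrist_torque": the same for the moment, N m; "grip_width": finger opening in m; "grasp_force": force on a finger pad.
Only numpy, scipy, OpenCV 4.12 (cv2) and the standard library are available. Lean on these libraries where they do the work, as an engineer would, in place of code of your own. Each camera call takes 0.05 s, during which the arm holds its last target. There are 200 camera calls.

TASK

Squeeze the yellow temperature logger's sprung clip open and let it close over the middle of the bottle carrier's green-marked end wall, with the logger's housing outside and its clip well down inside the wall. Then, with the logger let go, lift the carrier by its black handle about 10 cm clear of the worktop, never tipping it and with the logger and all four bottles still in place, and finish holding it there, steady and level, in the gripper. Leave the sample bottle, the mug and the comparator block where they are.

Things in the scene. Friction and masses are not known exactly. Their poses are not given: they have to be found in the camera images.
- carrier: Grey open bottle carrier, 180 long (its x) x 74 wide (y), walls 50 high, about 0.3 kg; origin: centre of its underside, z up. Its -x end wall is the marked one (green strip outside and on top) and roughly faces the robot. Behind it an empty bay 50 deep, then four bottle pockets round the centre, then another empty bay. A black handle stands on two posts over the centre
- clip_edge (a point): Middle of the top edge of the marked (green) end wall, 50 mm above the carrier's underside, at carrier x = -87.5 mm; the wall is 5 mm thick (2.5 either side of this point in x) and runs 74 mm along the carrier's y
- handle (a point): Centre of the carrier's handle, 105 mm above its underside: a black bar with flat sides, 52 long (carrier x), 16 thick (carrier y), 26 high. The bottle caps beneath reach 62 mm above the carrier's underside
- logger: Yellow temperature logger standing upright, about 0.07 kg: housing 16 thick (its x from -16 to 0), 36 wide (y), 98 high; origin at its underside in the middle of the housing's back face; z up; the dark screen faces its -x. On its back (+x) is a black sprung clip 24 wide, hinged at x = 11, z = 48 mm: lever above the hinge, jaw below, mouth open downwards
- logger_pinch (a point): Point in the logger at x = -1.5, z = 80 mm (its frame): pinch housing and lever together here along logger x, from above. At rest the lever slopes away, outer face at x = 25 mm here (41 mm over both; 47 at the top, z = 95). Fully squeezed it stands upright, outer face at x = 13 (29 over both), and stops hard
- logger_mouth (a point): Point in the logger at x = 7, z = 0 mm (its frame): middle of the clip's mouth when squeezed fully open (14 mm wide, from x = 0 to 14; the jaw behind then reaches x = 28). An edge enters from below, up to z = 41 mm where lugs stop it. The jaw pad is at z = 6 to 14 mm, so the edge must go higher than that. Let go, the clip shuts on the edge
- logger_clip (a joint): Angle of the logger's clip, rad: 0 shut (jaw pad about 1 mm from the housing), 0.34 squeezed fully open. Sprung shut; about 10 N of pinch at the pinch point opens it fully. On the 5 mm wall it reads about 0.1
- bottle_1: White dropper bottle with red cap, 27 diameter, 58 high, about 30 g, standing in a pocket of the carrier; origin at the centre of its underside
- bottle_2: White dropper bottle with green cap, 27 diameter, 58 high, about 30 g, standing in a pocket of the carrier; origin at the centre of its underside
- bottle_3: White dropper bottle with yellow cap, 27 diameter, 58 high, about 30 g, standing in a pocket of the carrier; origin at the centre of its underside
- bottle_4: White dropper bottle with blue cap, 27 diameter, 58 high, about 30 g, standing in a pocket of the carrier; origin at the centre of its underside
- sample_bottle: Bystander: white sample bottle with blue cap, 60 diameter, 114 high; origin at the centre of its underside
- mug: Bystander: white mug with a diamond pattern, 78 x 111 with handle, 90 high; origin at the centre of its underside
- comparator: Bystander: flat grey-white colour comparator block with pink fields, 96 x 32 x 22; origin at the centre of its underside
There are look-alikes about, which are no part of the job. Leave any purple look-alike of the bottle_3 alone.

How it is judged (in metres and radians):
On the way, in this order (a step that is already met when the one before it is completed fails the run):
1. the logger sits clipped on the marked end wall, let go by the gripper, while the carrier still stands on the worktop (z of clip_edge in the frame of logger between 0.016 and 0.046 m and x of clip_edge in the frame of logger between -0.003 and 0.01 m and y of clip_edge in the frame of logger between -0.028 and 0.028 m and x of carrier in the frame of logger above 0.05 m and angle between the z axis of logger and the z axis of carrier, either way round below 0.3 rad and value of joint logger_clip between 0.04 and 0.25 rad and contact force between the fingers and logger below 0.2 N and height (world z) of carrier below 0.01 m), for 0.3 s.
2. the carrier hangs in the gripper, more than 6 cm above the worktop, level and steady (height (world z) of carrier between 0.06 and 0.2 m and angle between carrier's own z axis and vertical below 0.14 rad and linear speed of carrier below 0.03 m/s and angular speed of carrier below 0.15 rad/s and contact force between the fingers and carrier above 2 N), for 0.5 s.
At the end, for the whole second after the job is handed in: Carrier held in the gripper 60 to 200 mm up, within 8 degrees of level, at rest, touching no bystander; logger clipped on the marked wall, housing outside, edge 16 to 46 mm up its back and within 28 mm of its middle, logger not held; four bottles upright in their pockets (all of step 2 and z of clip_edge in the frame of logger between 0.016 and 0.046 m and x of clip_edge in the frame of logger between -0.003 and 0.01 m and y of clip_edge in the frame of logger between -0.028 and 0.028 m and x of carrier in the frame of logger above 0.05 m and angle between the z axis of each of logger, bottle_1, bottle_2, bottle_3, bottle_4 and the z axis of carrier, either way round below 0.3 rad and value of joint logger_clip between 0.04 and 0.25 rad and contact force between the fingers and logger below 0.2 N and contact force between carrier and sample_bottle below 0.1 N and contact force between carrier and mug below 0.1 N and contact force between carrier and comparator below 0.1 N and z of bottle_1 in the frame of carrier between 0 and 0.015 m and distance between each of bottle_1, bottle_2, bottle_3, bottle_4 and carrier below 0.04 m and z of bottle_2 in the frame of carrier between 0 and 0.015 m and z of bottle_3 in the frame of carrier between 0 and 0.015 m and z of bottle_4 in the frame of carrier between 0 and 0.015 m); the arm keeps its last pose, push and grip.
It fails at once if a bystander is moved more than 30 mm (distance of any of sample_bottle, mug, comparator from where it was at the start of the episode above 0.03 m).
It fails at once if the carrier is tipped by more than 20 degrees (angle between carrier's own z axis and vertical above 0.35 rad).
It also fails if it takes over 51 s, if anything falls off the work surface, if the arm or the gripper's body presses on something with over 40 N, if the wrist force passes 120 N, or if a joint passes its speed limit or range.

## Working session

There is one attempt and no reset: what is moved stays moved. The work goes in short steps, Python scripts to look and compute and a shell command to move; the robot and the scene stay as the last step left them, time stands still between calls to the robot, and variables do not carry over. Pictures are saved under pics/ and viewed, at most 10 in all, crops included, and the job is handed in when it is done.

```bash
ls; mkdir -p pics; cat > h.py <<'E'
import numpy as np, cv2
from cell import env
def cam(n):
    c=env.read_camera(n); h=c["color"].shape[0]
    c["f"]=h/2/np.tan(np.radians(c["fovy"])/2); return c
def cloud(c):
    d=c["depth"]; v,u=np.mgrid[:d.shape[0],:d.shape[1]]
    P=np.stack([(u-c["cx"])/c["f"]*d,(v-c["cy"])/c["f"]*d,d],-1)
    W=(P-c["t"])@c["R"]; W[d==0]=np.nan; return W
def save(c,n): cv2.imwrite("pics/"+n,c["color"][...,::-1])
E
python3 - <<'E'
from h import *
a=cam("scene");b=cam("side")
im=np.hstack([a["color"],b["color"]])
cv2.imwrite("pics/a.png",cv2.resize(np.vstack([a["color"],b["color"]]),None,fx=.78,fy=.78)[...,::-1])
for n,c in(("scene",a),("side",b)):
    W=cloud(c); np.savez(n,W=W,**{k:c[k] for k in("color","f","cx","cy","R","t")})
    print(n,-c["R"].T@c["t"],c["R"][2])
print(env.get_obs())
E
```

```text
pics
scene [-0.12807852 -0.13270451  0.66782992] [ 0.77226826  0.10226506 -0.62701163]
side [0.92156352 0.78528078 0.58921464] [-0.3688716  -0.79248379 -0.48569866]
{'time_s': 0.1, 'qpos': array([-65.36686891,  18.43406391,  -4.01581312,  83.16929428,
         1.29523849,  78.54167168,  -3.26143039]), 'joint_velocities': array([-0.03869662, -0.14808937,  0.02471141, -0.17966455, -0.02455325,
        0.02771188,  0.10275766]), 'effort': array([-2.07384928e-04, -4.92572308e+01, -4.05527288e-01, -3.13397706e+01,
       -6.41373731e-02,  3.95289296e-02,  5.98193606e-05]), 'tool_pos': array([0.26240011, 0.59410892, 0.21456732]), 'tool_rot': array([-1.79900220e+02,  5.73745359e-03,  1.56175383e+02]), 'force': array([0.54665699, 0.10809654, 0.06788011]), 'wrist_torque': array([ 0.00893921, -0.00598075, -0.03839094]), 'grasp_force': 0.0, 'grip_width': 0.08700542133844792}
```

View pics/a.png

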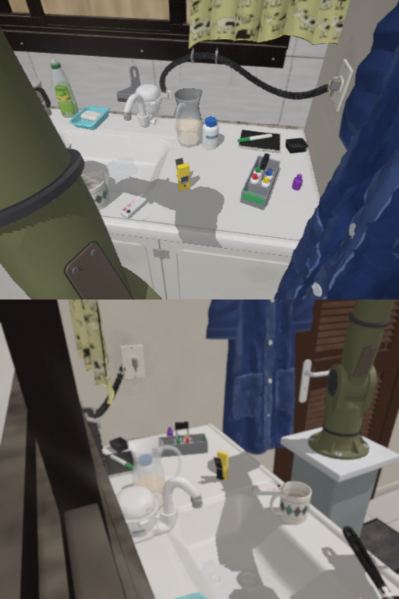

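The scene view, in full-resolution pixels, shows the yellow logger near (235,225) and the carrier near (336,234), green end towards the robot. The purple look-alike bottle is at (381,234), outside the carrier, so I leave it alone. Next I'll measure.

```bash
python3 - <<'E'
from h import *
z=np.load("scene.npz");W=z["W"];col=z["color"]
hsv=cv2.cvtColor(col,cv2.COLOR_RGB2HSV)
cv2.imwrite("pics/b.png",cv2.resize(col[180:290,200:400],None,fx=4,fy=4,interpolation=cv2.INTER_CUBIC)[...,::-1])
def rep(n,m):
    k,l,s,ce=cv2.connectedComponentsWithStats(m.astype(np.uint8))
    for i in range(1,k):
        if s[i,4]>12:
            P=W[l==i];P=P[~np.isnan(P[:,0])]
            if len(P) and 0.2<np.median(P[:,0])<1: print(n,s[i],ce[i].round(),"med",np.median(P,0).round(3),"lo",np.percentile(P,3,0).round(3),"hi",np.percentile(P,97,0).round(3))
H,S,V=cv2.split(hsv)
roi=np.zeros(H.shape,bool);roi[150:300,90:410]=1
rep("yel",roi&(H>18)&(H<35)&(S>130)&(V>80))
rep("grn",roi&(H>45)&(H<85)&(S>90)&(V>50))
dark=roi&(V<60)&(W[...,2]>0.03)&(W[...,2]<.15)
rep("dark",dark)
# carrier: points above table right region
c=roi&(W[...,2]>0.035)&(W[...,2]<0.053);c[:,:290]=0;c[:,370:]=0
P=W[c];r=cv2.minAreaRect((P[:,:2]*1000).astype(np.float32));print("carrier rim",r)
for s in(1,):
  g=roi&(W[...,2]>0.005)&(W[...,2]<0.2);rep("obj",g)
E
```

```text
yel [227 209  16  36 361] [234. 225.] med [ 0.494 -0.002  0.073] lo [ 0.487 -0.019  0.007] hi [0.509 0.013 0.098]
yel [338 227   7   8  43] [341. 230.] med [ 0.52  -0.249  0.056] lo [ 0.516 -0.256  0.049] hi [ 0.529 -0.243  0.063]
grn [305 175  15   7  77] [313. 179.] med [ 0.759 -0.184  0.024] lo [ 0.75  -0.2    0.012] hi [ 0.792 -0.163  0.028]
grn [328 214   6   7  38] [330. 217.] med [ 0.562 -0.225  0.057] lo [ 0.528 -0.231  0.048] hi [ 0.572 -0.22   0.091]
grn [313 244  26  10  49] [326. 249.] med [ 0.461 -0.215  0.05 ] lo [ 0.453 -0.24   0.049] hi [ 0.471 -0.187  0.053]
grn [311 249  27  14 171] [324. 255.] med [ 0.459 -0.214  0.033] lo [ 0.451 -0.24   0.023] hi [ 0.468 -0.186  0.042]
dark [381 187  11   3  13] [386. 188.] med [ 0.735 -0.383  0.031] lo [ 0.73  -0.397  0.03 ] hi [ 0.741 -0.371  0.033]
dark [334 198  11  19 127] [339. 207.] med [ 0.528 -0.236  0.117] lo [ 0.52  -0.246  0.099] hi [ 0.561 -0.227  0.119]
carrier rim ((685.6064453125, -237.79116821289062), (145.4557342529297, 462.5764465332031), 79.31831359863281)
obj [ 90 150  48  16 443] [113. 156.] med [0.786 0.432
[... 615 characters left out ...]
33 -0.186  0.117]
obj [225 202  19  43 606] [235. 223.] med [ 0.496 -0.002  0.066] lo [ 0.487 -0.021  0.009] hi [0.531 0.02  0.098]
obj [ 105  216   35   52 1127] [125. 239.] med [0.433 0.229 0.055] lo [0.38  0.208 0.012] hi [0.477 0.276 0.084]
obj [375 223  14  21 209] [381. 233.] med [ 0.549 -0.349  0.034] lo [ 0.543 -0.362  0.007] hi [ 0.56  -0.339  0.057]
obj [154 246  39  33 522] [173. 262.] med [0.405 0.123 0.012] lo [0.366 0.094 0.007] hi [0.45  0.151 0.015]
obj [389 275  14  25 180] [396. 291.] med [ 0.266 -0.307  0.181] lo [ 0.241 -0.31   0.148] hi [ 0.283 -0.305  0.198]
obj [131 277 173  23 631] [218. 290.] med [ 0.351 -0.001  0.006] lo [ 0.344 -0.154  0.005] hi [0.357 0.19  0.008]
```

View pics/b.png

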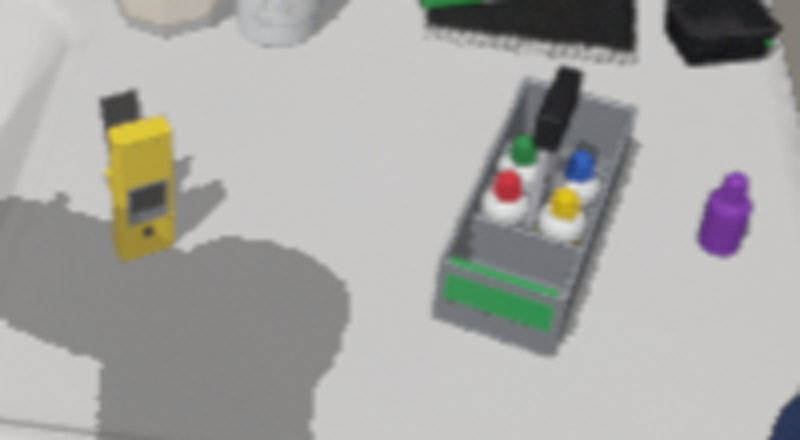

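```bash
cat >> h.py <<'E'
def pca(P):
    P=P[~np.isnan(P).any(1)]; m=np.median(P,0); P=P[np.linalg.norm(P-m,axis=1)<.12]
    m=P.mean(0); u,s,v=np.linalg.svd(P-m,full_matrices=False); return m,v,s/np.sqrt(len(P))
E
python3 - <<'E'
from h import *
for n in("scene","side"):
    z=np.load(n+".npz");W=z["W"];hsv=cv2.cvtColor(z["color"],cv2.COLOR_RGB2HSV);H,S,V=cv2.split(hsv)
    X,Y,Z=W[...,0],W[...,1],W[...,2]
    def box(x,y,r):return (abs(X-x)<r)&(abs(Y-y)<r)
    yl=(H>18)&(H<35)&(S>130)&(V>80)&box(.5,0,.05)
    top=yl&(Z>.094)
    if n=="scene":
        f=yl&(Z<.09)&(Z>.01);m,v,s=pca(W[f]);print("front normal",m,v[2],s,np.degrees(np.arctan2(v[2,1],v[2,0])))
    if top.sum()>4: print("top",top.sum(),W[top].mean(0),cv2.minAreaRect((W[top][:,:2]*1000).astype(np.float32)))
    dk=(V<70)&box(.51,0,.06)&(Z>.05); 
    if dk.sum():print("lever",dk.sum(),W[dk].mean(0),np.percentile(W[dk],[3,97],axis=0))
    h=(V<60)&(Z>.08)&(Z<.13)&box(.54,-.235,.06)
    if h.sum()>5:
        m,v,s=pca(W[h]);print("handle",h.sum(),m,s,np.degrees(np.arctan2(v[0,1],v[0,0])),cv2.minAreaRect((W[h][:,:2]*1000).astype(np.float32)))
    g=(H>45)&(H<85)&(S>90)&box(.46,-.214,.05)&(Z>.047)
    if g.sum()>5:
        m,v,s=pca(W[g]);print("green top",g.sum(),m,s,np.degrees(np.arctan2(v[0,1],v[0,0])))
    c=(Z>.005)&(Z<.06)&box(.54,-.236,.11)
    if c.sum():print("carrier",cv2.minAreaRect((W[c][:,:2]*1000).astype(np.float32)))
E
```

```text
front normal [ 0.49413787 -0.00224407  0.05444808] [-0.92422532 -0.38036754  0.03358701] [0.02621915 0.01071935 0.00592184] -157.6302460384531
top 75 [ 0.498883   -0.00250507  0.09698138] ((500.37860107421875, -1.9180335998535156), (18.14225196838379, 32.64335250854492), 25.80624008178711)
lever 32 [0.51049836 0.0036159  0.07091544] [[ 0.48968477 -0.01264646  0.05072144]
 [ 0.53065528  0.0195733   0.09246263]]
handle 127 [ 0.53391242 -0.23598896  0.11385663] [0.01437205 0.00499686 0.00414493] 162.70505972849423 ((541.6150512695312, -238.54112243652344), (14.684318542480469, 46.05390548706055), 72.1908187866211)
green top 48 [ 0.46195387 -0.21459227  0.05055267] [0.01676208 0.00191114 0.00089834] -105.97619635464557
carrier ((544.5596313476562, -239.29489135742188), (150.9942169189453, 191.07638549804688), 43.72245407104492)
top 37 [0.50781282 0.00853768 0.09662057] ((517.3834228515625, 13.464823722839355), (35.821502685546875, 27.890182495117188), 33.93595886230469)
lever 79 [0.52740789 0.01663069 0.07271748] [[0.51857744 0.00607573 0.05213927]
 [0.5348434  0.02584466 0.09186127]]
handle 119 [ 0.55099913 -0.22944999  0.1079298 ] [0.01307457 0.00657408 0.00212922] -16.42919765503173 ((550.8551635742188, -229.01654052734375), (9.451118469238281, 43.4256591796875), 73.5062484741211)
carrier ((537.5474853515625, -265.9413146972656), (147.10186767578125, 179.12513732910156), 73.52609252929688)
```

```bash
cat >> h.py <<'E'
from scipy.spatial.transform import Rotation as Ro
def plan(p,yaw,pitch=0,roll=180):
    o=env.get_obs();R=Ro.from_euler("xyz",o["tool_rot"],degrees=True)
    T=Ro.from_euler("xyz",[roll,pitch,yaw],degrees=True)
    print("shift",(R.inv().apply(np.array(p)-o["tool_pos"])/.03).round(3),"turn",(np.degrees((R.inv()*T).as_rotvec())/6).round(3))
def st():
    o=env.get_obs();print(o["time_s"],o["tool_pos"].round(4),o["tool_rot"].round(2),o["grip_width"],o["grasp_force"],o["force"].round(1),o["qpos"].round(0))
E
python3 -c "
from h import *
plan([.504,0,.25],114)"
```

```text
shift [-15.367 -14.865  -1.154] turn [-1.600e-02  7.000e-03  7.029e+00]
```

```bash
python3 -m creep '[87,-15.4,-14.9,-1.1,0,0,7, 87,-15.4,-14.9,-1.1,0,0,7, 87,-15.4,-14.9,-1.1,0,0,7, 87,-15.4,-14.9,-1.1,0,0,7, 87,-15.4,-14.9,-1.1,0,0,7, 87,-15.4,-14.9,-1.1,0,0,7, 87,-15.4,-14.9,-1.1,0,0,7, 87,-15.4,-14.9,-1.1,0,0,7, 87,-15.4,-14.9,-1.1,0,0,7, 87,-15.4,-14.9,-1.1,0,0,7, 87,-15.4,-14.9,-1.1,0,0,7, 87,-15.4,-14.9,-1.1,0,0,7]'; python3 -c "
from h import *
st();plan([.504,0,.25],114)"
```

```text
time_s: 1.3
tool_pos: [0.4884, 0.0375, 0.2463]
tool_rot: [180.0, -0.0, 114.2]
force: [1.0, 0.3, 0.3]
grip_width: 0.0871
grasp_force: 0.0
1.3 [0.4884 0.0375 0.2463] [ 1.7998e+02 -2.0000e-02  1.1419e+02] 0.08708333180455624 0.0 [1.  0.3 0.3] [-37.  -3.  28. 103.   2.  79.  15.]
shift [-1.354 -0.037 -0.123] turn [ 0.004 -0.004  0.031]
```

```bash
python3 -m creep '[87,-1.35,0,-0.1,0,0,0, 87,-1.35,0,-0.1,0,0,0, 87,-1.35,0,-0.1,0,0,0, 87,-1.35,0,-0.1,0,0,0, 87,-1.35,0,-0.1,0,0,0]'; python3 - <<'E'
from h import *
st()
c=cam("wrist");W=cloud(c);save(c,"c.png")
H,S,V=cv2.split(cv2.cvtColor(c["color"],cv2.COLOR_RGB2HSV))
y=(H>18)&(H<35)&(S>130)&(V>80)&(W[...,2]>.09)&(W[...,2]<.11)
P=W[y];print(y.sum(),P.mean(0),cv2.minAreaRect((P[:,:2]*1000).astype(np.float32)))
v,u=np.nonzero(y);print(u.min(),u.max(),v.min(),v.max())
E
```

```text
time_s: 1.8
tool_pos: [0.5043, 0.0043, 0.249]
tool_rot: [-180.0, -0.0, 114.3]
force: [-0.3, -0.5, -0.1]
grip_width: 0.0869
grasp_force: 0.0
1.8 [0.5043 0.0043 0.249 ] [-1.7997e+02 -3.0000e-02  1.1435e+02] 0.08690280941678527 0.0 [-0.3 -0.5 -0.1] [-35.  -1.  31. 101.   1.  80.  21.]
510 [ 5.01117376e-01 -1.48742487e-04  9.84400392e-02] ((501.6025695800781, -0.8918342590332031), (15.162825584411621, 34.10765838623047), 32.43098068237305)
248 265 162 196
```

View pics/c.png

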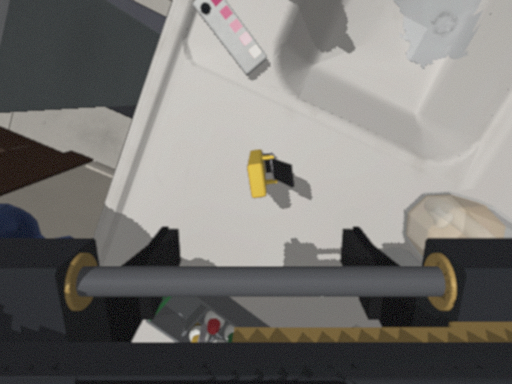

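```bash
python3 - <<'E'
from h import *
c=cv2.imread("pics/c.png");cv2.imwrite("pics/d.png",cv2.resize(c[140:210,235:315],None,fx=7,fy=7,interpolation=cv2.INTER_CUBIC))
E
```

```text
(no output)
```

View pics/d.png

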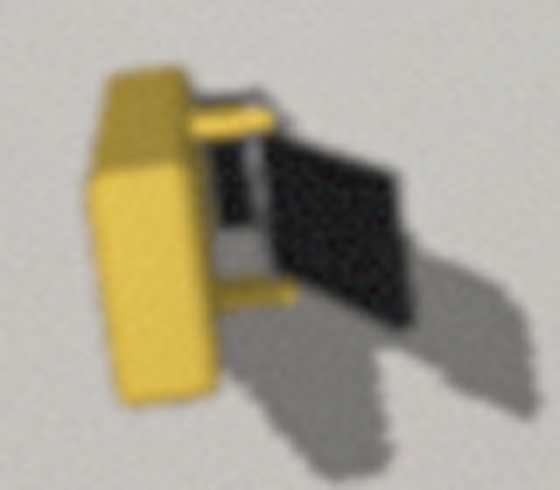

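The logger's top face (crop 95–215, 165–405) is tilted about 8° from the tool, so its yaw is about 32°. The lever points right, along +tool y.

```bash
python3 -c "
from h import *
plan([.507,.0025,.083],122)"
```

```text
shift [-0.088  0.058  5.537] turn [-0.003 -0.004 -1.277]
```

```bash
python3 -m creep '[87,-0.1,0.06,2,0,0,-1.28, 87,-0.1,0.06,4,0,0,-1.28, 87,-0.1,0.06,5.5,0,0,-1.28, 87,-0.1,0.06,5.5,0,0,-1.28, 87,-0.1,0.06,5.5,0,0,-1.28, 87,-0.1,0.06,5.5,0,0,-1.28]'; python3 - <<'E'
from h import *
st();plan([.507,.0025,.083],122)
c=cam("wrist");save(c,"e.png");
E
```

```text
time_s: 2.45
tool_pos: [0.5082, 0.0013, 0.085]
tool_rot: [180.0, 0.0, 121.9]
force: [0.8, 0.6, 0.8]
grip_width: 0.0871
grasp_force: 0.0
2.45 [0.5082 0.0013 0.085 ] [1.7995e+02 2.0000e-02 1.2192e+02] 0.0870954193184324 0.0 [0.8 0.6 0.8] [-33.   8.  32. 113.  -5.  60.  33.]
shift [ 0.057 -0.013  0.067] turn [ 0.008  0.003 -0.013]
```

View pics/e.png

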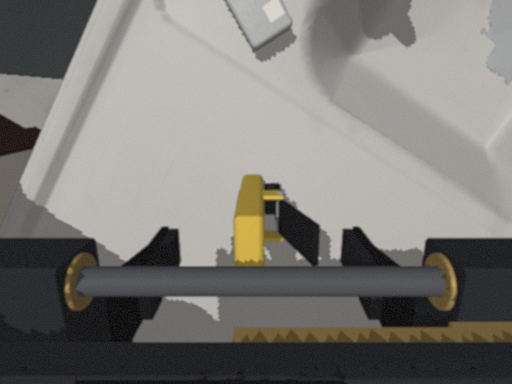

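The housing (columns 235–264) and the lever (to 320) sit between the fingers (180–343). Now I'll squeeze.

```bash
python3 -m creep '[60,0.05,0,0.05,0,0,0, 48,0.05,0,0.05,0,0,0, 42,0.05,0,0.05,0,0,0, 36,0.05,0,0.05,0,0,0, 30,0.05,0,0.05,0,0,0, 20,0.05,0,0.05,0,0,0, 20,0.05,0,0.05,0,0,0, 20,0.05,0,0.05,0,0,0, 20,0.05,0,0.05,0,0,0, 20,0.05,0,0.05,0,0,0]' 22; python3 -c "
from h import *
st()"
```

```text
time_s: 3.5
tool_pos: [0.5068, 0.0016, 0.083]
tool_rot: [-180.0, 0.0, 121.8]
force: [-1.6, -1.6, 3.6]
grip_width: 0.0285
grasp_force: 21.9
3.5 [0.5068 0.0016 0.083 ] [-179.98    0.    121.85] 0.028459729639861236 21.937556862831116 [-1.6 -1.6  3.6] [-33.   8.  32. 113.  -5.  60.  33.]
```

```bash
python3 -m creep '[20,0,0,-1,0,0,0, 20,0,0,-2,0,0,0, 20,0,0,-3,0,0,0, 20,0,0,-3.2,0,0,0, 20,0,0,-3.2,0,0,0]'; python3 -c "
from h import *
st();plan([.454,-.212,.178],73.5)"
```

```text
time_s: 4.0
tool_pos: [0.5075, 0.0021, 0.1794]
tool_rot: [179.9, 0.0, 121.9]
force: [-0.5, 0.1, -1.5]
grip_width: 0.0286
grasp_force: 22.0
4.0 [0.5075 0.0021 0.1794] [1.7988e+02 2.0000e-02 1.2187e+02] 0.028551381953686818 21.969189047813416 [-0.5  0.1 -1.5] [-34.   2.  32. 107.  -1.  71.  30.]
shift [-5.12  -5.281  0.036] turn [ 2.000e-02 -6.000e-03  8.061e+00]
```

```bash
python3 -m creep '[20,-1.1,-1.1,0,0,0,1.2, 20,-2.1,-2.2,0,0,0,2.5, 20,-3.2,-3.3,0,0,0,3.8, 20,-4.2,-4.4,0,0,0,5, 20,-5.12,-5.28,0,0,0,6.3, 20,-5.12,-5.28,0,0,0,7.3, 20,-5.12,-5.28,0,0,0,8.06, 20,-5.12,-5.28,0,0,0,8.06, 20,-5.12,-5.28,0,0,0,8.06, 20,-5.12,-5.28,0,0,0,8.06]'; python3 - <<'E'
from h import *
st();plan([.454,-.212,.178],73.5)
a=cam("scene");w=cam("wrist");s=cam("side")
Z=lambda im,r:cv2.resize(im[r[0]:r[1],r[2]:r[3]],(400,300),interpolation=cv2.INTER_CUBIC)
cv2.imwrite("pics/f.png",np.vstack([np.hstack([Z(a["color"],(150,294,250,442)),Z(s["color"],(120,225,180,320))]),np.hstack([Z(w["color"],(0,384,0,512)),Z(w["color"],(150,300,160,360))])])[...,::-1])
for n,c in(("scene",a),("side",s),("wrist",w)):
    W=cloud(c);np.savez(n+"2",W=W,**{k:c[k] for k in("color","f","cx","cy","R","t")})
    H,S,V=cv2.split(cv2.cvtColor(c["color"],cv2.COLOR_RGB2HSV));X,Y,Zz=W[...,0],W[...,1],W[...,2]
    g=(H>45)&(H<85)&(S>90)&(abs(X-.46)<.05)&(abs(Y+.214)<.06)&(abs(Zz-.051)<.004)
    if g.sum()>5:
        m,v,q=pca(W[g]);d=(W[g]-m)@v[0];print(n,"green top",g.sum(),m,q,np.degrees(np.arctan2(v[0,1],v[0,0])),d.min(),d.max())
    y=(H>18)&(H<35)&(S>130)&(V>60)&(abs(X-.45)<.06)&(abs(Y+.21)<.06)&(Zz>.08)
    if y.sum()>5:
        m,v,q=pca(W[y]);print(n,"log",y.sum(),m,v[2],q,np.percentile(W[y],[2,98],axis=0))
E
```

```text
time_s: 5.0
tool_pos: [0.4531, -0.2117, 0.1781]
tool_rot: [-179.9, 0.0, 73.6]
force: [-0.0, 0.8, -0.5]
grip_width: 0.0283
grasp_force: 22.0
5.0 [ 0.4531 -0.2117  0.1781] [-1.7993e+02  1.0000e-02  7.3610e+01] 0.028322477798967276 21.969282925128937 [-0.   0.8 -0.5] [-22.   0.  45. 108.  -0.  71.   6.]
shift [-0.     0.03   0.003] turn [-0.011  0.002  0.019]
scene green top 42 [ 0.46170859 -0.2144716   0.05051182] [0.01717032 0.00161898 0.00089196] -107.04642668177775 -0.030292749746302857 0.02797384315796427
scene log 433 [ 0.43860417 -0.21189665  0.14606886] [-0.97002211  0.24164363 -0.0257967 ] [0.03065538 0.01137986 0.002793  ] [[ 0.42766267 -0.24195597  0.09925071]
 [ 0.45933155 -0.19425895  0.26993151]]
side log 200 [ 0.45527698 -0.19700015  0.15348273] [0.98961376 0.13238563 0.05602375] [0.02641466 0.00732732 0.00483272] [[ 0.4456578  -0.22471151  0.10648764]
 [ 0.46753643 -0.19015612  0.19342886]]
wrist green top 226 [ 0.46374534 -0.20828194  0.05163086] [0.01750802 0.00114686 0.0006422 ] -106.3292802415488 -0.02476352247869915 0.03624495778339298
wrist log 2681 [ 0.45097691 -0.20231671  0.17688321] [ 0.9915187  -0.09301905  0.09076411] [0.02640722 0.00924882 0.00589114] [[ 0.43932145 -0.22779652  0.11285345]
 [ 0.46660985 -0.19273587  0.1955267 ]]
```

View pics/f.png

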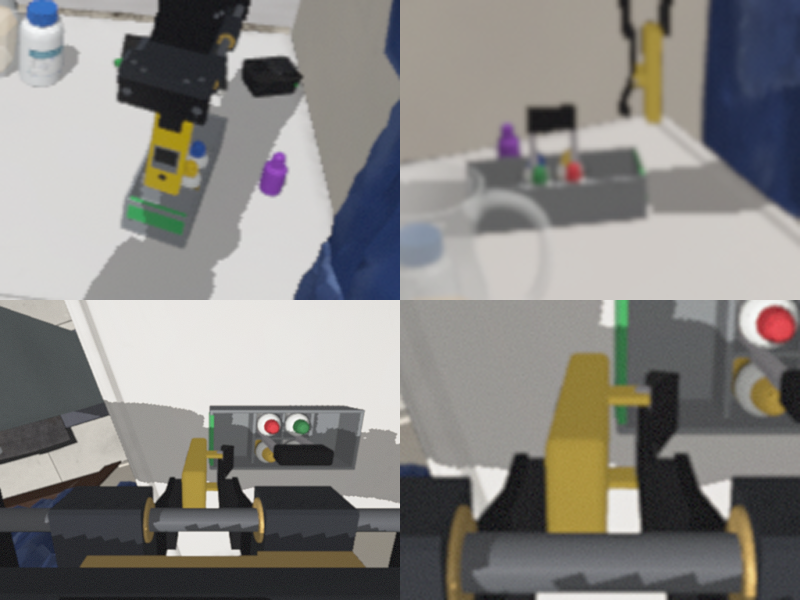

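The logger hangs upright over the green wall, aligned within about 1 mm along x. Lowering it 80 mm.

```bash
python3 -m creep '[20,0,0,0.5,0,0,0, 20,0,0,1.0,0,0,0, 20,0,0,1.3,0,0,0, 20,0,0,1.5,0,0,0, 20,0,0,1.7,0,0,0, 20,0,0,1.9,0,0,0, 20,0,0,2.1,0,0,0, 20,0,0,2.3,0,0,0, 20,0,0,2.5,0,0,0, 20,0,0,2.65,0,0,0, 20,0,0,2.65,0,0,0, 20,0,0,2.65,0,0,0]'; python3 - <<'E'
from h import *
st()
a=cam("scene");w=cam("wrist");s=cam("side")
Z=lambda im,r:cv2.resize(im[r[0]:r[1],r[2]:r[3]],(400,300),interpolation=cv2.INTER_CUBIC)
cv2.imwrite("pics/g.png",np.vstack([np.hstack([Z(a["color"],(180,276,270,398)),Z(s["color"],(120,225,180,320))]),np.hstack([Z(w["color"],(0,384,0,512)),Z(w["color"],(150,300,160,360))])])[...,::-1])
E
```

```text
time_s: 6.35
tool_pos: [0.4535, -0.2123, 0.0993]
tool_rot: [-180.0, 0.0, 73.5]
force: [-0.1, 0.1, -0.8]
grip_width: 0.0284
grasp_force: 22.0
6.35 [ 0.4535 -0.2123  0.0993] [-180.      0.     73.49] 0.028393020460194592 21.969398260116577 [-0.1  0.1 -0.8] [-20.   6.  45. 114.  -5.  62.  10.]
```

View pics/g.png

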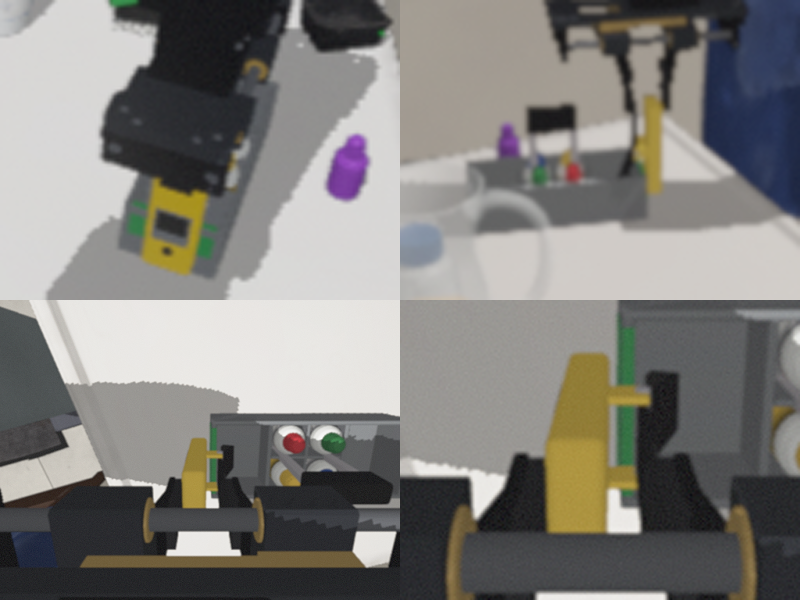

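Housing is outside the wall and the jaw inside it, with no contact force. Releasing and rising.

```bash
python3 -m creep '[32,0,0,0,0,0,0, 36,0,0,0,0,0,0, 40,0,0,0,0,0,0, 45,0,0,0,0,0,0, 55,0,0,0,0,0,0, 75,0,0,0,0,0,0, 75,0,0,0,0,0,0, 75,0,0,-0.5,0,0,0, 75,0,0,-1.5,0,0,0, 75,0,0,-2.8,0,0,0, 75,0,0,-3.5,0,0,0, 75,0,0,-3.5,0,0,0]'; python3 - <<'E'
from h import *
st()
a=cam("scene");w=cam("wrist");s=cam("side")
Z=lambda im,r:cv2.resize(im[r[0]:r[1],r[2]:r[3]],(400,300),interpolation=cv2.INTER_CUBIC)
cv2.imwrite("pics/i.png",np.vstack([np.hstack([Z(a["color"],(180,276,270,398)),Z(s["color"],(120,225,180,320))]),np.hstack([Z(w["color"],(0,384,0,512)),Z(w["color"],(150,300,160,360))])])[...,::-1])
for n,c in(("scene",a),("side",s),("wrist",w)):
    W=cloud(c);H,S,V=cv2.split(cv2.cvtColor(c["color"],cv2.COLOR_RGB2HSV));X,Y,Zz=W[...,0],W[...,1],W[...,2]
    y=(H>18)&(H<35)&(S>130)&(V>60)&(abs(X-.45)<.04)&(abs(Y+.21)<.04)&(Zz>.105)
    if y.sum()>5: print(n,"logtop",y.sum(),W[y].mean(0),W[y][:,2].max(),cv2.minAreaRect((W[y][:,:2]*1000).astype(np.float32)))
    h=(V<60)&(Zz>.085)&(Zz<.125)&(abs(X-.546)<.04)&(abs(Y+.24)<.04)
    if h.sum()>5:
        t=h&(Zz>.114);print(n,"handle",h.sum(),t.sum(),W[h].mean(0),cv2.minAreaRect((W[t][:,:2]*1000).astype(np.float32)) if t.sum()>3 else 0)
E
```

```text
time_s: 7.7
tool_pos: [0.4553, -0.213, 0.2076]
tool_rot: [179.7, -0.1, 73.5]
force: [-0.4, -0.7, -0.5]
grip_width: 0.0746
grasp_force: 0.0
7.7 [ 0.4553 -0.213   0.2076] [ 1.7966e+02 -7.0000e-02  7.3490e+01] 0.07457296270962704 0.0 [-0.4 -0.7 -0.5] [-23.  -1.  45. 106.   1.  75.   5.]
scene logtop 137 [ 0.44844472 -0.21358821  0.11520469] 0.3058794505134911 ((467.840087890625, -222.31085205078125), (34.844600677490234, 59.53511047363281), 64.77544403076172)
scene handle 119 79 [ 0.53472159 -0.2366447   0.11377178] ((542.4539184570312, -238.82936096191406), (13.622956275939941, 46.493717193603516), 75.8918685913086)
side logtop 30 [ 0.4587663  -0.20102808  0.11179125] 0.11648668338924811 ((455.95782470703125, -206.45233154296875), (34.348628997802734, 11.603350639343262), 64.19935607910156)
side handle 121 29 [ 0.55069575 -0.22928048  0.10812801] ((549.4716796875, -231.37368774414062), (10.212017059326172, 42.52881622314453), 74.7879867553711)
wrist logtop 771 [ 0.45275163 -0.21026771  0.11932069] 0.31359035251608725 ((448.732421875, -207.91555786132812), (41.041847229003906, 70.36690521240234), 74.23991394042969)
wrist handle 1492 1177 [ 0.54456226 -0.23510755  0.11590626] ((545.8993530273438, -237.1849365234375), (15.46947193145752, 50.67552947998047), 73.99335479736328)
```

View pics/i.png

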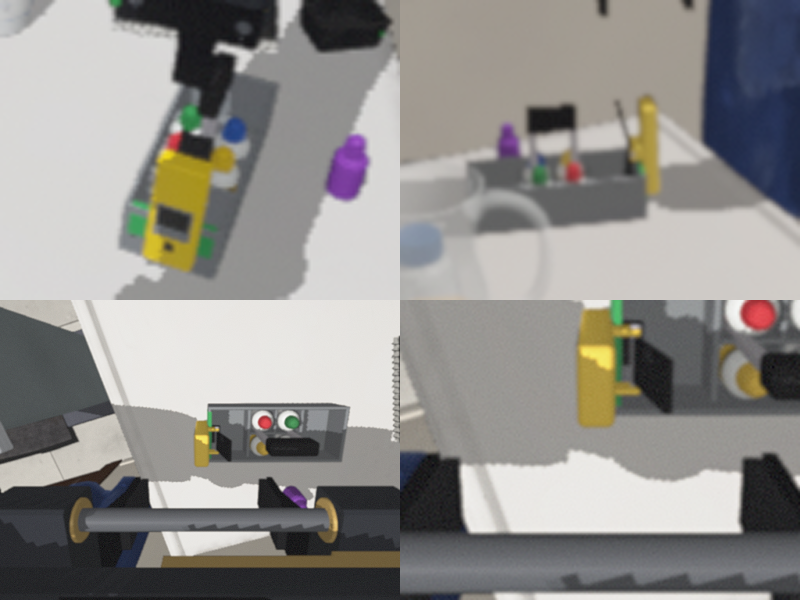

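The logger is clipped upright on the middle of the green wall, and the bottles and handle are undisturbed. Next is the handle, taken slightly toward the logger for balance.

```bash
python3 -c "
from h import *
plan([.538,-.2357,.205],-16.3)"; python3 -m creep '[70,-0.1,0.5,0,0,0,1.3, 70,0,1.5,0,0,0,2.6, 70,0,2.5,0,0,0,4, 70,0,2.8,0,0,0,5.3, 70,0,2.8,0,0,0,6.7, 70,0,2.8,0,0,0,8, 70,0,2.8,0,0,0,9.3, 70,0,2.8,0,0,0,10.6, 70,0,2.8,0,0,0,12, 70,0,2.8,0,0,0,13.3, 70,0,2.8,0,0,0,14.5, 70,0,2.8,0,0,0,15]'; python3 -c "
from h import *
st();plan([.538,-.2357,.205],-16.3);plan([.538,-.2357,.108],-16.3)"
```

```text
shift [ 0.046  2.947 -0.056] turn [-1.2000e-02  9.0000e-03  1.4967e+01]
time_s: 9.05
tool_pos: [0.5329, -0.2358, 0.2025]
tool_rot: [180.0, 0.2, -16.7]
force: [-0.9, 0.6, -0.4]
grip_width: 0.0699
grasp_force: 0.0
9.05 [ 0.5329 -0.2358  0.2025] [179.96   0.18 -16.74] 0.06991963279442782 0.0 [-0.9  0.6 -0.4] [-27.  16.  58.  96. -14.  76. -74.]
shift [ 0.161 -0.051 -0.085] turn [ 0.007  0.03  -0.074]
shift [ 0.172 -0.053  3.149] turn [ 0.007  0.03  -0.074]
```

```bash
python3 -m creep '[70,0.17,-0.05,1,0,0,0, 70,0.17,-0.05,2,0,0,0, 70,0.17,-0.05,2.8,0,0,0, 70,0.17,-0.05,3.1,0,0,0, 70,0.17,-0.05,3.1,0,0,0, 40,0.17,-0.05,3.1,0,0,0, 26,0.17,-0.05,3.1,0,0,0, 20,0.17,-0.05,3.1,0,0,0, 10,0.17,-0.05,3.1,0,0,0, 5,0.17,-0.05,3.1,0,0,0, 5,0.17,-0.05,3.1,0,0,0, 5,0.17,-0.05,3.1,0,0,0]' 45; python3 - <<'E'
from h import *
st()
E
```

```text
time_s: 10.25
tool_pos: [0.5393, -0.236, 0.1114]
tool_rot: [-180.0, -0.0, -16.5]
force: [1.1, -0.6, 0.7]
grip_width: 0.0223
grasp_force: 0.0
10.25 [ 0.5393 -0.236   0.1114] [-1.7999e+02 -1.0000e-02 -1.6500e+01] 0.02229382408857068 0.0 [ 1.1 -0.6  0.7] [-24.  22.  55. 101. -19.  67. -70.]
```

Fingers are still closing, so I'll settle 3 mm lower and finish closing.

```bash
python3 -m creep '[22,0,0,0.1,0,0,0, 18,0,0,0.1,0,0,0, 14,0,0,0.1,0,0,0, 5,0,0,0.1,0,0,0, 5,0,0,0.1,0,0,0, 5,0,0,0.1,0,0,0]' 45
```

```text
time_s: 10.85
tool_pos: [0.5392, -0.2356, 0.1082]
tool_rot: [-180.0, 0.0, -16.5]
force: [-0.3, 1.2, -0.3]
grip_width: 0.0145
grasp_force: 45.0
```

```bash
python3 -m creep '[5,0,0,-0.1,0,0,0, 5,0,0,-0.3,0,0,0, 5,0,0,-0.6,0,0,0, 5,0,0,-1,0,0,0, 5,0,0,-1.4,0,0,0, 5,0,0,-1.8,0,0,0, 5,0,0,-2.2,0,0,0, 5,0,0,-2.6,0,0,0, 5,0,0,-2.9,0,0,0, 5,0,0,-3.15,0,0,0, 5,0,0,-3.3,0,0,0, 5,0,0,-3.35,0,0,0]'; python3 -m creep '[5,0,0,0,0,0,0, 5,0,0,0,0,0,0, 5,0,0,0,0,0,0, 5,0,0,0,0,0,0, 5,0,0,0,0,0,0, 5,0,0,0,0,0,0, 5,0,0,0,0,0,0, 5,0,0,0,0,0,0, 5,0,0,0,0,0,0, 5,0,0,0,0,0,0]'; python3 - <<'E'
from h import *
a=cam("scene");s=cam("side");w=cam("wrist")
Z=lambda im,r:cv2.resize(im[r[0]:r[1],r[2]:r[3]],(400,300),interpolation=cv2.INTER_CUBIC)
cv2.imwrite("pics/j.png",np.vstack([np.hstack([Z(a["color"],(150,276,250,418)),Z(s["color"],(90,210,180,340))]),np.hstack([Z(w["color"],(0,384,0,512)),Z(w["color"],(150,300,160,360))])])[...,::-1])
W=cloud(a);H,S,V=cv2.split(cv2.cvtColor(a["color"],cv2.COLOR_RGB2HSV))
g=(H>45)&(H<85)&(S>90)&(abs(W[...,0]-.46)<.04)&(abs(W[...,1]+.214)<.06);print(np.percentile(W[g][:,2],[5,50,95]))
E
```

```text
time_s: 12.05
tool_pos: [0.5394, -0.2362, 0.2092]
tool_rot: [-180.0, -0.0, -16.5]
force: [0.8, -0.8, -5.2]
grip_width: 0.0142
grasp_force: 45.0
time_s: 13.05
tool_pos: [0.5393, -0.2361, 0.2088]
tool_rot: [-180.0, -0.0, -16.5]
force: [0.2, 0.1, -5.2]
grip_width: 0.0145
grasp_force: 45.0
[0.12414012 0.13613422 0.15234657]
```

View pics/j.png

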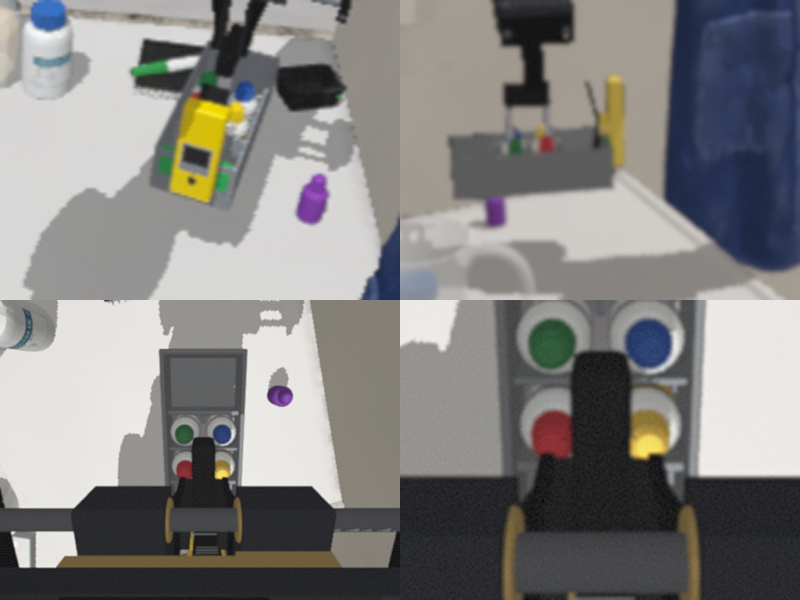

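The carrier hangs level about 10 cm up. All four bottles are in their pockets, and the logger is clipped on the green wall. Handing in.

```bash
python3 -c "
from h import *
print(env.sign_off())"
```

```text
the job is handed in; nothing more can be done
None
```

The logger is clipped on the green-marked end wall. The carrier is held level by its handle about 10 cm up with all four bottles in place, and the job is handed in; the sign-off gave no verdict.

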